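Lock the mould tray and hold the kitchen press down

TASK

Get the small bench press working: push its mould tray fully home under the press, then take the red-headed locking pin out of its stand and drop it all the way down through the tray and the base, so that the tray is locked. Then bring the spring-loaded lever down until its bar stands in the green band of the scale, never as far as the red band, and finish while still holding it there: do not let go of the lever. Leave the cup, the bowl and the jar where they are.

Things in the scene. Friction and masses are not known exactly. Their poses are not given: they have to be found in the camera images.
- press: Bench press fixed to the table: base board, x -130 to +90, y -120 to +150, 20 mm thick, with two white posts 185 mm high at its +y end for the lever. Origin on the table below the centre of the pressing plate, z up. Its -x side, the tray's front, faces roughly to the robot. The lever runs along y above x = 0, its handle out to -y. A steel guide over the mould lies 118 to 130 mm above the table.
- press_hole (a point): Centre of the mouth of the vertical hole through the press's base board, at its top face, 20 mm above the table; the hole is 16 mm wide and goes right through to the table. In the press frame it lies at x = -95, y = +30 mm.
- tray_hole (a point): Centre of the vertical hole, 16 mm wide, through the aluminium tray plate (10 mm thick, 110 mm wide), at the plate's top face, 32 mm above the table. With the tray home it lies exactly above the hole in the base.
- tray_knob (a point): Centre of the top of the upright black knob on the tray's front, 72 mm above the table. The knob is 22 mm across and 28 mm high on a neck 14 mm across and 12 mm high. It stands 60 mm from the tray's hole, to -y of the press. An open wooden mould (85 x 110 mm, rim 74 mm above the table) stands on the tray; its near wall lies 52 mm to +x of the knob.
- tray (a joint): How far the tray is pulled out along the press's -x, in m: 0 = fully home against its stop (hole over hole), up to 0.040 = pulled out. It slides along the press's x with about 2.5 N of friction and stays where it is left.
- pin: Locking pin, loose, upright in its stand at the start, about 60 g. Steel shank 12 mm across, 28 mm long, foot tapered to 5 mm over 8 mm; collar 26 mm across, 28 to 33 mm above the foot; red round head 16 mm across, 33 to 70 mm above the foot. Origin at the centre of the foot, z to the head. Seated, its collar lies on the tray plate, its foot 4 mm above the table (6 mm when in the stand).
- pin_stand: Dark wooden block 70 x 70 x 34 mm, fixed to the table, with a blind hole 16 mm wide in its top in which the pin stands, its collar resting on the top. Origin at the centre of its underside.
- lever (a joint): Lever angle in rad: 0 = up at rest (the bar rises 0.30 rad from the pivot towards the handle), growing as the handle goes down; level at 0.30. Green band: 0.29 to 0.41. Red: from 0.46; hard stop 0.52. A spring drives it back up when let go: roughly 3 N at the handle at rest, 7 to 8 N in the green band.
- lever_grip (a point): Point on the axis of the lever's black round handle, 300 mm from the pivot. The handle is 26 mm across and 115 mm long, along the lever, from 65 mm inboard of this point to 50 mm beyond it; at rest its end stands 278 mm above the table, the highest thing in the way. From rest this point comes down about 86 mm to 122 mm in the green band, on the arc around the pivot.
- lever_pivot (a point): The lever's pivot, 160 mm above the table, above x = 0, y = +110 mm of the press; the pivot axis is level, along the press's x. The lever points from here to -y of the press.
- cup: Bystander: blue ceramic cup, 72 mm across and 80 mm high; origin under its centre.
- bowl: Bystander: white ceramic bowl, 100 mm across and 45 mm high; origin under its centre.
- jar: Bystander: amber jar with a wooden cap, 60 mm across and 90 mm high; origin under its centre.
- scale (a point): Middle of the green band on the upright scale board, 151 mm above the table; at x = -24, y = -80 mm of the press. The board is 5 mm thick, 34 mm wide along y and 200 mm high, close beside the lever bar on its -x side. From the top: white, green (139 to 162 mm above the table), white, red (118 to 129 mm), dark. The 16 mm square bar's centre line is read against it.

How it is judged (in metres and radians):
On the way, in this order (a step that is already met when the one before it is completed fails the run):
1. the tray is pushed fully home (value of joint tray below 0.003 m), for 0.2 s.
2. the pin is all the way down through the tray and the base (value of joint tray below 0.003 m and horizontal distance between pin and press_hole below 0.004 m and z of pin in the frame of press below 0.008 m and angle between pin's own z axis and vertical below 0.12 rad), for 0.2 s.
3. the lever is held in the green band (value of joint lever between 0.28 and 0.42 rad), for 0.3 s.
At the end, for the whole second after the job is handed in: The tray is home (within 3 mm), the pin stands upright and fully down through tray and base (foot within 4 mm of the hole's axis and less than 8 mm above the table), and the robot holds the lever still in the green band (0.28 to 0.42 rad) with at least 2 N of contact (all of step 2 and all of step 3 and velocity of joint lever between -0.05 and 0.05 rad/s and contact force between any of the fingers, the arm and lever above 2 N); the arm keeps its last pose, push and grip.
It fails at once if the lever is pressed as far as the red band (value of joint lever above 0.465 rad).
It fails at once if the cup is disturbed (distance of cup from where it was at the start of the episode above 0.025 m or angle between cup's own z axis and vertical above 0.4 rad).
It fails at once if the bowl is disturbed (distance of bowl from where it was at the start of the episode above 0.025 m or angle between bowl's own z axis and vertical above 0.4 rad).
It fails at once if the jar is disturbed (distance of jar from where it was at the start of the episode above 0.025 m or angle between jar's own z axis and vertical above 0.4 rad).
It also fails if it takes over 72 s, if anything falls off the work surface, if the arm or the gripper's body presses on something with over 40 N, if the wrist force passes 120 N, or if a joint passes its speed limit or range.

ROBOT

A 7-joint arm with a two-finger parallel gripper is mounted at the origin on the work surface. World frame = base frame: x ahead of the robot, y to its left, z up, the work surface at z = 0. Lengths are in mm, angles in rad, forces in N, time in s.
With the tool pointing down it reaches from about 400 to 900 mm from the base axis. Payload 5.6 kg.
Tool frame: the origin (TCP) lies at the very end of the fingers, on their centre line; the grasp point (between the pads) lies 19 mm behind it; z points along the fingers, x is the direction in which the jaws open and shut, and the axes are right-handed (so a half turn about z gives the same grasp; the last joint's range is limited). The gripper opens to 92 mm and grips with 3 to 60 N. Pads are 20 mm wide; open, the fingers measure 128 mm over their backs; the gripper's body (75 mm by 189 mm) begins 69 mm behind the grasp point.
Start: joints at [1.115, 0.468, -0.012, 1.603, 0.006, 1.071, -0.056], TCP at [260.725, -595.425, 214.592] pointing down, gripper open.
Joint ranges: [-2.53, 2.53], [-0.31, 2.02], [-1.57, 1.55], [0.28, 2.44], [-1.29, 4.43], [0.15, 1.84], [-2.92, 2.92]. Speed limits (rad/s): [2.57, 2.57, 3.14, 3.14, 3.14, 3.14, 3.14].

INTERFACE

Orientations are given as a unit quaternion [w, x, y, z].
In Python, from cell import r gives the robot as it stands. The module is installed in compiled form; this text tells all that it offers.
- The arm moves only by the tool send_rows, never from a script. Its argument "series" is a list of rows, each an object with "delta_pos": the shift along the tool's x, y, z scaled (see below), a list of three; "turn": the turn, a rotation vector about the tool's x, y, z scaled (see below), a list of three; "jaw": the gripper's target within -1 to 1 (shut at 1, half-way at 0, fully open at -1). A call has 1 to 20 rows; each row shifts and turns the pose as measured when the row begins, along the tool's axes as they then stand; what a row does not reach is not made up. The controller multiplies each number of a shift by 0.12 m and each number of a turn by 360 degrees. A row lasts 1/12 s, in which the tool goes at most 41.7 mm and 7.16 degrees, less where a joint would pass 70% of its speed; a pose out of reach is approached as far as the arm can. A call with a number of a shift or a turn outside -1 to 1 is refused whole. A call with a gripper value outside its range is refused whole. The fingers move at their own pace and stop on an object; "force" is the grip in N (left out, the last holds). Time passes only in rows, so rows that do not move let the fingers close. It gives the time, the measured TCP pose, the force and the opening at its end, in the units of the state.
- r.read_state(): the state, without advancing time (a new reading comes with each control period).
- r.capture(name): name is "side" or "top"; returns the picture (420x560x3 uint8, red, green, blue); there is no depth.
- r.calibration(name): a dict with "fx", "fy", "cx", "cy" (pixels), "eye" and "rotation" of the camera in the world. Camera axes: x right, y up, looking along -z (the intrinsics and any distortion apply to the point x, -y, -z); pixel columns grow to the right and rows downward; lengths in mm; the calibration is good to about 2 mm. A picture is of the moment at which its call begins. calibration takes no time and is no camera call.
- r.job_done(): hands the job in, once; it reports no verdict.
The state is a dict: "clock": time; "q": joint angles; "dq": joint speeds; "tau": joint torques, N m; "tcp_pos": TCP position; "eef_rot": TCP orientation; "force": force on the tool from outside, world axes, zero at the start; "torque": the same for the moment, N m; "width": opening from 0.0 (shut) to 1.0 (fully open).
Only numpy, scipy, OpenCV 4.12 (cv2) and the standard library are available. Lean on these libraries where they do the work, as an engineer would, in place of code of your own. Each camera call takes 0.05 s, during which the arm holds its last target. There are 200 camera calls.

## Working session

There is one attempt and no reset: what is moved stays moved. The work goes in short steps, Python scripts to look and compute and a tool call to move; the robot and the scene stay as the last step left them, time stands still between calls to the robot, and variables do not carry over. Pictures are saved under pics/ and viewed, about 8 in all and at most 12, crops included, and the job is handed in when it is done.

Besides the shell and the picture viewer there is one more tool, called after "Call:" in YAML: its name, and indented under it one key for each argument. send_rows: Moves the arm, as the interface text tells. Its arguments: {"type":"object","properties":{"series":{"type":"array"},"force":{"type":"number"}},"required":["series"]}

```bash
mkdir -p pics; python3 - <<'E'
from cell import r
import cv2
for n in("side","top"):
    cv2.imwrite(f"pics/{n}0.png",r.capture(n)[:,:,::-1]); print(n,r.calibration(n))
print(r.read_state())
E
```

```text
side {'fx': 532.7446180716245, 'fy': 532.7446180716245, 'cx': 280.6693137680022, 'cy': 204.8934817486483, 'eye': array([  420.73583482, -1182.90597869,  1038.69858088]), 'rotation': array([ 0.89028119,  0.45061962, -0.01819924, -0.06332578])}
top {'fx': 467.6915313337482, 'fy': 467.6915313337482, 'cx': 270.21562194964287, 'cy': 211.50360451838304, 'eye': array([ 341.11835238,    8.79165036, 1516.3967009 ]), 'rotation': array([ 0.70970197,  0.0637099 , -0.04984714, -0.69984243])}
{'clock': 0.1, 'q': array([ 1.11501476,  0.46830176, -0.01159525,  1.60351009,  0.00602784,
        1.07141065, -0.05631864]), 'dq': array([-6.95330287e-04, -1.27332059e-03,  2.39320843e-03, -1.86855739e-03,
       -2.23771927e-04, -5.81403297e-05, -5.25783659e-04]), 'tau': array([ 1.40488915e-03, -5.21640515e+01, -1.23604861e-02, -2.44366264e+01,
       -5.68105734e-02,  1.40427952e-02,  3.96737926e-05]), 'tcp_pos': array([ 260.47127375, -594.96155479,  213.73628312]), 'eef_rot': array([-3.75076095e-04,  8.36984988e-01, -5.47225267e-01, -7.04449755e-04]), 'force': array([-0.35633768,  0.47353913,  1.0548421 ]), 'torque': array([-0.02441853,  0.01011173, -0.00200743]), 'width': 0.9995219809085444}
```

View pics/top0.png

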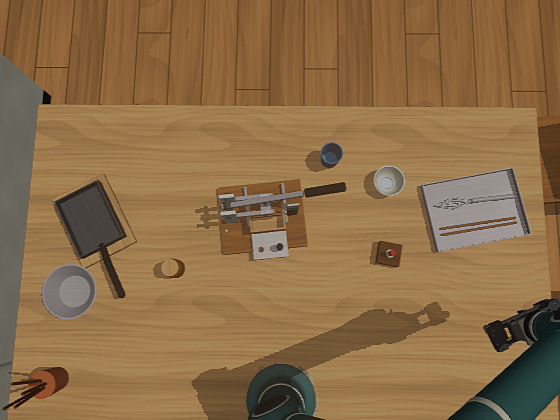

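View pics/side0.png

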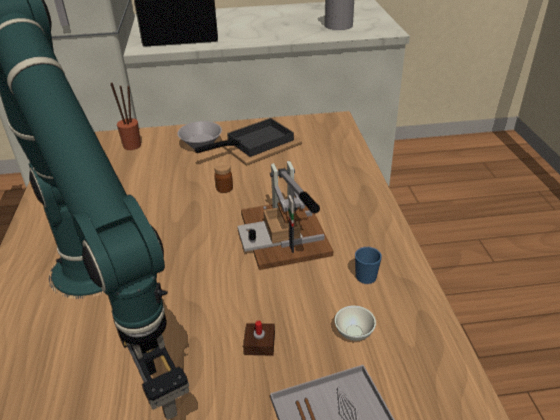

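```bash
python3 - <<'E'
import cv2,numpy as np
t=cv2.imread("pics/top0.png");s=cv2.imread("pics/side0.png")
f=lambda a,k:cv2.resize(a,None,fx=k,fy=k,interpolation=cv2.INTER_CUBIC)
cv2.imwrite("pics/tc.png",f(t[170:270,200:360],5))
a=f(s[155:270,230:340],5)           # 550x575
b=f(s[315:360,235:283],5); c=f(t[235:275,365:411],5)
o=np.zeros((575,800,3),np.uint8);o[:,:550]=a;o[:225,555:555+240]=b;o[300:500,555:555+230]=c
cv2.imwrite("pics/sc.png",o)
E
```

```text
(no output)
```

View pics/tc.png

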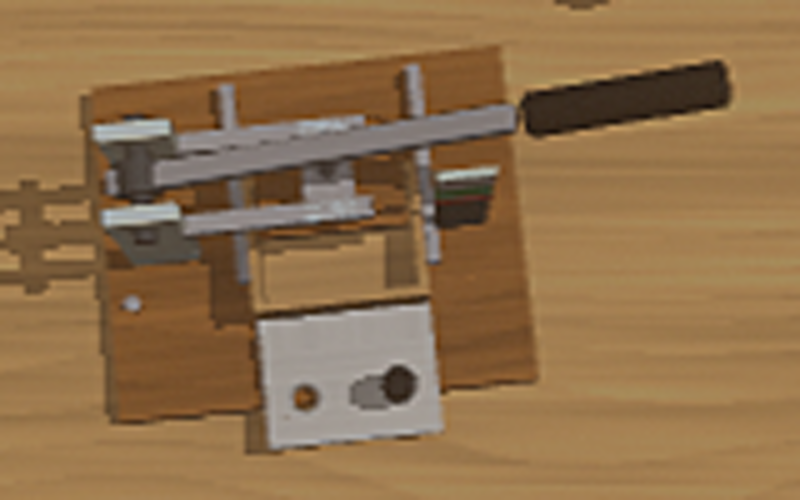

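View pics/sc.png

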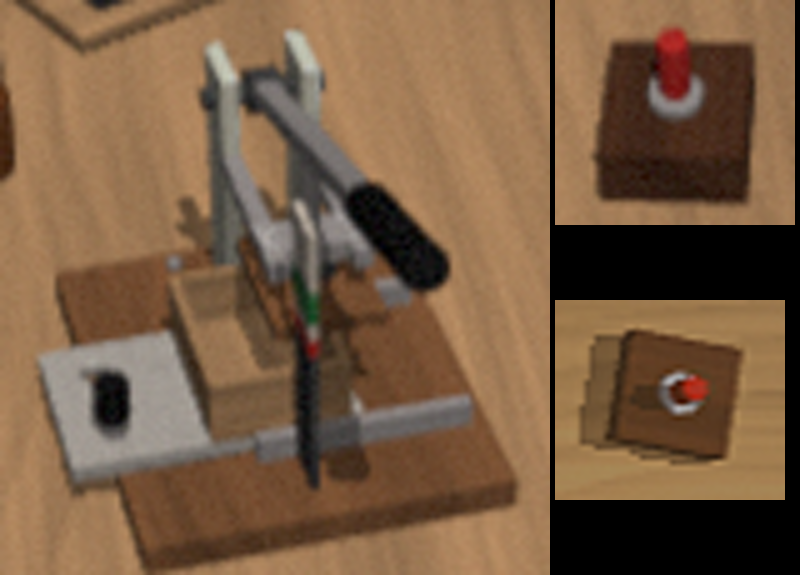

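```bash
cat > h.py <<'E'
import numpy as np
from scipy.spatial.transform import Rotation as R
from scipy.optimize import least_squares
from cell import r
C={n:r.calibration(n) for n in("side","top")}
def Q(q): q=np.asarray(q); return R.from_quat([q[1],q[2],q[3],q[0]])
def proj(n,P):
    c=C[n]; p=Q(c["rotation"]).inv().apply(np.atleast_2d(P)-c["eye"])
    return np.c_[c["cx"]+c["fx"]*p[:,0]/-p[:,2], c["cy"]-c["fy"]*p[:,1]/-p[:,2]]
def ray(n,uv,z):
    c=C[n]; d=Q(c["rotation"]).apply([(uv[0]-c["cx"])/c["fx"],-(uv[1]-c["cy"])/c["fy"],-1]); return c["eye"]+d*(z-c["eye"][2])/d[2]
def place(s,P): return R.from_euler("z",s[2]).apply(P)+[s[0],s[1],0]
E
python3 - <<'E'
from h import *
T=lambda x,y,ox=0,oy=0,cx=200,cy=170:((x-ox)/5+cx-.4,(y-oy)/5+cy-.4)
S=lambda x,y:((x)/5+230-.4,y/5+155-.4)
obs=[("top",(90,150,20),0,T(92,90)),("top",(90,-120,20),0,T(500,47)),("top",(-130,-120,20),0,T(537,380)),("top",(-130,150,20),0,T(112,420)),
("top",(-95,30,32),1,T(305,397)),("top",(-95,-30,72),1,T(401,384)),
("side",(-130,-120,20),0,S(145,553)),("side",(90,-120,20),0,S(515,491)),("side",(-130,150,20),0,S(58,275)),("side",(-95,-30,72),1,S(113,379))]
def res(v):
    o=[]
    for n,p,t,uv in obs:
        p=np.array(p,float); p[0]-=t*v[3]; o+=list(proj(n,place(v,p[None]))[0]-uv)
    return o
s=least_squares(res,[520,20,0,30],x_scale=[10,10,.1,10]); print(s.x); print(np.round(np.reshape(s.fun,(-1,2)),1))
v=s.x
for nm,p in dict(hole=(-95,30,20),thole=(-95-v[3],30,32),knob=(-95-v[3],-30,72),pivot=(0,110,160),grip=(0,110-300*np.cos(.3),160+300*np.sin(.3)),hend=(0,110-350*np.cos(.3),160+350*np.sin(.3))).items():
    w=place(v,np.array([p],float))[0]; print(nm,w.round(1),"top",((proj("top",w)[0]-[200,170]+.4)*5).round(),"side",((proj("side",w)[0]-[230,155]+.4)*5).round())
A=lambda x,y:((x-555)/5+365-.4,(y-300)/5+235-.4); B=lambda x,y:((x-555)/5+235-.4,y/5+315-.4)
print("headtop",ray("top",A(695,387),74),ray("side",B(674,36),76))
obs=[("top",a,A(*b)) for a,b in zip([(35,35,34),(35,-35,34),(-35,-35,34),(-35,35,34)],[(628,332),(742,350),(725,458),(612,437)])]
obs+=[("side",a,B(*b)) for a,b in zip([(-35,35,34),(35,35,34),(35,-35,34),(-35,-35,34)],[(613,43),(753,45),(749,162),(600,153)])]
s=least_squares(lambda v:np.ravel([proj(n,place(v,np.array([p],float)))[0]-u for n,p,u in obs]),[420,-300,0],x_scale=[10,10,.1]);print(s.x,np.round(np.reshape(s.fun,(-1,2)),1))
print("collar side z39",ray("side",B(676,97),39),"top",ray("top",A(683,393),39))
for n,u in(("top",(331,150)),("top",(388,178))): print(ray(n,u,60))
print(Q(r.read_state()["eef_rot"]).as_matrix().round(3))
E
```

```text
[5.90684274e+02 5.33508117e+01 1.09435962e-01 3.19828647e+01]
[[ 0.1 -0.9]
 [ 0.5 -0.2]
 [ 0.3  0. ]
 [ 1.3  0. ]
 [-0.2 -0.2]
 [-0.6 -0.5]
 [-0.8 -0.1]
 [ 0.2 -1.5]
 [-0.5 -0.3]
 [-0.6  0.5]]
hole [493.   72.8  20. ] top [300. 348.] side [147. 379.]
thole [461.2  69.3  32. ] top [304. 396.] side [ 94. 372.]
knob [467.7   9.7  72. ] top [398. 382.] side [110. 381.]
pivot [578.7 162.7 160. ] top [141. 177.] side [263.  92.]
grip [ 610.  -122.2  248.7] top [640. 100.] side [395. 244.]
hend [ 615.2 -169.7  263.4] top [730.  86.] side [423. 275.]
headtop [ 453.73375415 -338.33605578   74.        ] [ 454.41466601 -335.2648604    76.        ]
[ 4.53619526e+02 -3.37202774e+02 -1.70755545e-01] [[ 0.6 -0.9]
 [-0.2 -0.5]
 [ 0.1 -0.2]
 [ 0.5 -0.1]
 [-0.4 -0.4]
 [ 0.1 -0.4]
 [-0.6 -0.7]
 [-0.6  0.6]]
collar side z39 [ 453.03269367 -340.47269034   39.        ] top [ 452.59406203 -339.1591467    39.        ]
[ 779.9356308  -153.13048565   60.        ]
[ 689.62922438 -333.32604589   60.        ]
[[ 0.401 -0.916 -0.001]
 [-0.916 -0.401  0.001]
 [-0.002  0.    -1.   ]]
```

Call:
send_rows:
  series:
    - {"delta_pos":[0,0,0],"turn":[0,0,0.016],"jaw":-1}
    - {"delta_pos":[0,0,0],"turn":[0,0,0.016],"jaw":-1}
    - {"delta_pos":[0,0,0],"turn":[0,0,0.016],"jaw":-1}
    - {"delta_pos":[-0.26,-0.12,0],"turn":[0,0,0],"jaw":-1}
    - {"delta_pos":[-0.26,-0.12,0],"turn":[0,0,0],"jaw":-1}
    - {"delta_pos":[-0.26,-0.12,0],"turn":[0,0,0],"jaw":-1}
    - {"delta_pos":[-0.26,-0.12,0],"turn":[0,0,0],"jaw":-1}
    - {"delta_pos":[-0.26,-0.12,0],"turn":[0,0,0],"jaw":-1}
    - {"delta_pos":[-0.26,-0.12,0],"turn":[0,0,0],"jaw":-1}
    - {"delta_pos":[-0.26,-0.12,0],"turn":[0,0,0],"jaw":-1}
    - {"delta_pos":[-0.26,-0.12,0],"turn":[0,0,0],"jaw":-1}
    - {"delta_pos":[-0.26,-0.12,0],"turn":[0,0,0],"jaw":-1}
    - {"delta_pos":[-0.26,-0.12,0],"turn":[0,0,0],"jaw":-1}
    - {"delta_pos":[-0.26,-0.12,0],"turn":[0,0,0],"jaw":-1}
    - {"delta_pos":[-0.26,-0.12,0],"turn":[0,0,0],"jaw":-1}
    - {"delta_pos":[-0.26,-0.12,0],"turn":[0,0,0],"jaw":-1}
    - {"delta_pos":[0,0,0],"turn":[0,0,0],"jaw":-1}

```text
clock: 1.52
tcp_pos: [408.7, -153.7, 207.3]
eef_rot: [0.001, 0.738, -0.675, -0.006]
force: [-0.2, -0.1, -0.3]
width: 0.998
```

```bash
cat > go.py <<'E'
import sys
from h import *
# go.py x y z [yawdeg of tool x]: print scaled tool-frame delta & turn to the target
s=r.read_state(); a=[float(v) for v in sys.argv[1:]]
M=Q(s["eef_rot"]); yaw=np.radians(a[3]) if len(a)>3 else np.radians(-83.73)
tx=np.array([np.cos(yaw),np.sin(yaw),0]); z=np.array([0,0,-1.]); G=R.from_matrix(np.c_[tx,np.cross(z,tx),z])
print("t",round(s["clock"],2),"tcp",s["tcp_pos"].round(1),"F",s["force"].round(1),"w",round(s["width"]*92,1))
print("delta/120:",(M.inv().apply(np.array(a[:3])-s["tcp_pos"])/120).round(3),"turn/360:",(np.degrees((M.inv()*G).as_rotvec())/360).round(4))
print("after-turn delta:",(G.inv().apply(np.array(a[:3])-s["tcp_pos"])/120).round(3))
E
python3 go.py 467.7 9.7 150
```

```text
t 1.52 tcp [ 408.7 -153.7  207.3] F [-0.2 -0.1 -0.3] w 91.8
delta/120: [-1.309 -0.614  0.483] turn/360: [ 0.0015  0.0013 -0.0033]
after-turn delta: [-1.3   -0.637  0.478]
```

Call:
send_rows:
  series:
    - {"delta_pos":[0,0,0],"turn":[0.0015,0.0013,-0.0033],"jaw":-1}
    - {"delta_pos":[-0.22,-0.107,0.08],"turn":[0,0,0],"jaw":-1}
    - {"delta_pos":[-0.22,-0.107,0.08],"turn":[0,0,0],"jaw":-1}
    - {"delta_pos":[-0.22,-0.107,0.08],"turn":[0,0,0],"jaw":-1}
    - {"delta_pos":[-0.22,-0.107,0.08],"turn":[0,0,0],"jaw":-1}
    - {"delta_pos":[-0.22,-0.107,0.08],"turn":[0,0,0],"jaw":-1}
    - {"delta_pos":[-0.22,-0.107,0.08],"turn":[0,0,0],"jaw":-1}
    - {"delta_pos":[0,0,0],"turn":[0,0,0],"jaw":-1}

```text
clock: 2.18
tcp_pos: [469.7, 11.1, 146.9]
eef_rot: [-0.0, 0.743, -0.669, 0.004]
force: [-0.8, 0.1, -0.3]
width: 1.001
```

```bash
python3 go.py 467.7 9.7 46
```

```text
t 2.18 tcp [469.7  11.1 146.9] F [-0.8  0.1 -0.3] w 92.1
delta/120: [0.005 0.022 0.841] turn/360: [-0.0008 -0.0009 -0.0007]
after-turn delta: [0.009 0.018 0.841]
```

Call:
send_rows:
  series:
    - {"delta_pos":[0.005,0.02,0.1],"turn":[-0.0008,-0.0009,-0.0007],"jaw":-1}
    - {"delta_pos":[0,0,0.2],"turn":[0,0,0],"jaw":-1}
    - {"delta_pos":[0,0,0.2],"turn":[0,0,0],"jaw":-1}
    - {"delta_pos":[0,0,0.2],"turn":[0,0,0],"jaw":-1}
    - {"delta_pos":[0,0,0.12],"turn":[0,0,0],"jaw":-1}
    - {"delta_pos":[0,0,0],"turn":[0,0,0],"jaw":0}
    - {"delta_pos":[0,0,0],"turn":[0,0,0],"jaw":1}
    - {"delta_pos":[0,0,0],"turn":[0,0,0],"jaw":1}
    - {"delta_pos":[0,0,0],"turn":[0,0,0],"jaw":1}
    - {"delta_pos":[0,0,0],"turn":[0,0,0],"jaw":1}
    - {"delta_pos":[0,0,0],"turn":[0,0,0],"jaw":1}
    - {"delta_pos":[0,0,0],"turn":[0,0,0],"jaw":1}
  force: 15

```text
clock: 3.18
tcp_pos: [470.3, -0.9, 48.3]
eef_rot: [-0.001, 0.744, -0.668, 0.005]
force: [0.3, 0.6, 0.2]
width: 0.515
```

```bash
python3 go.py 499.6 12.9 46
```

```text
t 3.18 tcp [470.3  -0.9  48.3] F [0.3 0.6 0.2] w 47.4
delta/120: [-0.089 -0.255  0.021] turn/360: [-0.0012 -0.0009 -0.0005]
after-turn delta: [-0.088 -0.255  0.019]
```

Call:
send_rows:
  series:
    - {"delta_pos":[0,0,0],"turn":[0,0,0],"jaw":1}
    - {"delta_pos":[0,0,0],"turn":[0,0,0],"jaw":1}

```text
clock: 3.35
tcp_pos: [470.1, 3.5, 48.6]
eef_rot: [-0.003, 0.744, -0.668, 0.003]
force: [-0.1, 13.7, -8.0]
width: 0.372
```

```bash
python3 go.py 499.6 12.9 46
```

```text
t 3.35 tcp [470.1   3.5  48.6] F [-0.1 13.7 -8. ] w 34.2
delta/120: [-0.051 -0.253  0.024] turn/360: [-0.0015 -0.0001 -0.0002]
after-turn delta: [-0.051 -0.253  0.022]
```

Call:
send_rows:
  series:
    - {"delta_pos":[-0.03,0,0.02],"turn":[0,0,0],"jaw":1}
    - {"delta_pos":[-0.02,0,0],"turn":[0,0,0],"jaw":1}
    - {"delta_pos":[0,0,0],"turn":[0,0,0],"jaw":1}
    - {"delta_pos":[0,0,0],"turn":[0,0,0],"jaw":1}

```text
clock: 3.68
tcp_pos: [469.4, 9.9, 46.3]
eef_rot: [-0.003, 0.745, -0.667, 0.004]
force: [0.4, 0.8, -1.6]
width: 0.235
```

```bash
python3 go.py 499.6 12.9 46
```

```text
t 3.68 tcp [469.4   9.9  46.3] F [ 0.4  0.8 -1.6] w 21.6
delta/120: [ 0.003 -0.253  0.005] turn/360: [-0.0015 -0.0003  0.0002]
after-turn delta: [ 0.002 -0.253  0.002]
```

Call:
send_rows:
  series:
    - {"delta_pos":[0,-0.05,0],"turn":[-0.0005,0,0],"jaw":1}
    - {"delta_pos":[0,-0.05,0],"turn":[-0.0005,0,0],"jaw":1}
    - {"delta_pos":[0,-0.05,0],"turn":[-0.0005,0,0],"jaw":1}
    - {"delta_pos":[0,-0.05,0],"turn":[0,0,0],"jaw":1}
    - {"delta_pos":[0,-0.05,0],"turn":[0,0,0],"jaw":1}

```text
clock: 4.1
tcp_pos: [498.2, 13.3, 46.2]
eef_rot: [0.003, 0.745, -0.667, -0.002]
force: [-2.5, 0.5, 1.7]
width: 0.234
```

```bash
python3 go.py 499.6 12.9 46
```

```text
t 4.1 tcp [498.2  13.3  46.2] F [-2.5  0.5  1.7] w 21.5
delta/120: [ 0.004 -0.012  0.002] turn/360: [ 0.0012 -0.0003  0.0001]
after-turn delta: [ 0.004 -0.012  0.002]
```

Call:
send_rows:
  series:
    - {"delta_pos":[0,-0.03,0],"turn":[0.001,0,0],"jaw":1}
    - {"delta_pos":[0,-0.03,0],"turn":[0,0,0],"jaw":1}
    - {"delta_pos":[0,-0.03,0],"turn":[0,0,0],"jaw":1}

```text
clock: 4.35
tcp_pos: [502.6, 13.7, 45.7]
eef_rot: [0.008, 0.745, -0.667, -0.005]
force: [-11.6, 0.3, 14.7]
width: 0.236
```

```bash
python3 go.py 499.6 12.9 46
```

```text
t 4.35 tcp [502.6  13.7  45.7] F [-11.6   0.3  14.7] w 21.7
delta/120: [ 0.004  0.026 -0.002] turn/360: [ 0.003  -0.0005  0.    ]
after-turn delta: [ 0.004  0.026 -0.003]
```

Call:
send_rows:
  series:
    - {"delta_pos":[0,0.02,0],"turn":[0.003,0,0],"jaw":0}
    - {"delta_pos":[0,0,0],"turn":[0,0,0],"jaw":0}
    - {"delta_pos":[0,0,0],"turn":[0,0,0],"jaw":0}
    - {"delta_pos":[0,0,0],"turn":[0,0,0],"jaw":0}
    - {"delta_pos":[0,0,0],"turn":[0,0,0],"jaw":0}
    - {"delta_pos":[0,0.05,-0.2],"turn":[0,0,0],"jaw":0}
    - {"delta_pos":[0,0.1,-0.3],"turn":[0,0,0],"jaw":0}
    - {"delta_pos":[0.1,0.1,-0.3],"turn":[0,0,0],"jaw":0}
    - {"delta_pos":[0.2,0.0,-0.2],"turn":[0,0,0],"jaw":0}
    - {"delta_pos":[0.28,0,0],"turn":[0,0,0],"jaw":0}
    - {"delta_pos":[0.28,0,0],"turn":[0,0,0],"jaw":0}
    - {"delta_pos":[0.28,0,0],"turn":[0,0,0],"jaw":0}
    - {"delta_pos":[0.28,0,0],"turn":[0,0,0],"jaw":0}
    - {"delta_pos":[0.28,0,0],"turn":[0,0,0],"jaw":0}
    - {"delta_pos":[0,0,0],"turn":[0,0,0],"jaw":0}

```text
clock: 5.6
tcp_pos: [502.4, -200.8, 175.9]
eef_rot: [-0.004, 0.747, -0.664, 0.01]
force: [-0.7, -0.5, -0.2]
width: 0.5
```

```bash
python3 go.py 453.5 -337.5 140; python3 - <<'E'
from h import *
import cv2
t=r.capture("top")[:,:,::-1];s=r.capture("side")[:,:,::-1]
cv2.imwrite("pics/t1.png",t);cv2.imwrite("pics/s1.png",s)
f=lambda a,k:cv2.resize(a,None,fx=k,fy=k,interpolation=cv2.INTER_CUBIC)
o=np.zeros((600,800,3),np.uint8);o[:,:400]=f(t[215:265,240:290],8)[:,:400][:400].repeat(1,0) if 0 else 0
a=f(t[215:270,240:290],8);b=f(s[205:260,230:280],8)
o[:440,:400]=a;o[:440,400:]=b;cv2.imwrite("pics/c1.png",o[:440])
E
```

```text
t 5.6 tcp [ 502.4 -200.8  175.9] F [-0.7 -0.5 -0.2] w 46.0
delta/120: [1.08  0.544 0.3  ] turn/360: [-0.003  -0.0016  0.0013]
after-turn delta: [1.088 0.529 0.299]
```

View pics/c1.png

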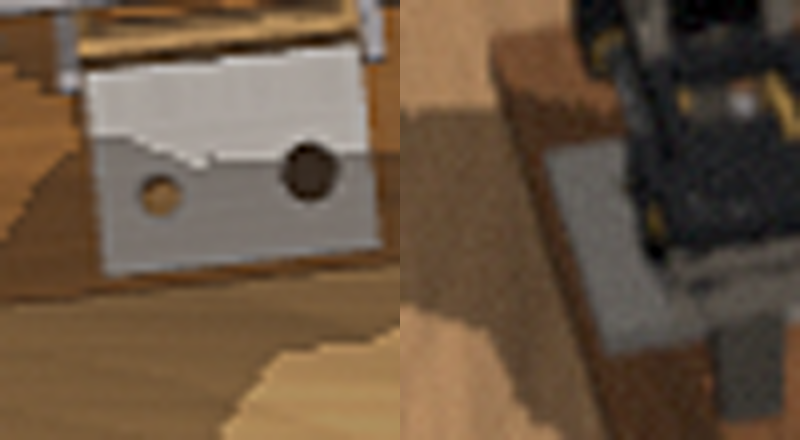

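```bash
python3 - <<'E'
from h import *
h=ray("top",(240+159/8-.44,215+195/8-.44),32);k=ray("top",(240+310/8-.44,215+172/8-.44),72)
print(h,k, np.degrees(np.arctan2(*(h-k)[:2]))) 
E
```

```text
[492.67507802  72.85624021  32.        ] [498.33467475  12.72407466  72.        ] -5.376798728519505
```

Call:
send_rows:
  series:
    - {"delta_pos":[0,0,0],"turn":[-0.003,-0.0016,0.0013],"jaw":0}
    - {"delta_pos":[0.27,0.13,0],"turn":[0,0,0],"jaw":0}
    - {"delta_pos":[0.27,0.13,0.05],"turn":[0,0,0],"jaw":0}
    - {"delta_pos":[0.27,0.13,0.1],"turn":[0,0,0],"jaw":0}
    - {"delta_pos":[0.27,0.13,0.1],"turn":[0,0,0],"jaw":0}
    - {"delta_pos":[0,0,0],"turn":[0,0,0],"jaw":0}

```text
clock: 6.2
tcp_pos: [460.4, -321.6, 144.5]
eef_rot: [-0.004, 0.754, -0.657, -0.002]
force: [-0.8, -0.5, 0.1]
width: 0.504
```

```bash
python3 go.py 453.7 -337.5 47
```

```text
t 6.2 tcp [ 460.4 -321.6  144.5] F [-0.8 -0.5  0.1] w 46.3
delta/120: [0.13  0.076 0.811] turn/360: [-0.0005  0.0013  0.0046]
after-turn delta: [0.126 0.07  0.812]
```

Call:
send_rows:
  series:
    - {"delta_pos":[0,0,0],"turn":[-0.0005,0.0013,0.0046],"jaw":0}
    - {"delta_pos":[0.126,0.07,0.1],"turn":[0,0,0],"jaw":0}
    - {"delta_pos":[0,0,0.1],"turn":[0,0,0],"jaw":0}
    - {"delta_pos":[0,0,0],"turn":[0,0,0],"jaw":0}

```text
clock: 6.53
tcp_pos: [455.3, -332.4, 118.7]
eef_rot: [-0.001, 0.746, -0.666, -0.001]
force: [-0.1, 0.1, -0.6]
width: 0.5
```

```bash
python3 go.py 453.7 -337.5 47
```

```text
t 6.53 tcp [ 455.3 -332.4  118.7] F [-0.1  0.1 -0.6] w 46.0
delta/120: [0.042 0.018 0.598] turn/360: [-0.0001  0.0005  0.0004]
after-turn delta: [0.041 0.018 0.598]
```

Call:
send_rows:
  series:
    - {"delta_pos":[0.045,0.019,0.1],"turn":[0,0,0],"jaw":0}
    - {"delta_pos":[0,0,0.15],"turn":[0,0,0],"jaw":0}
    - {"delta_pos":[0,0,0.15],"turn":[0,0,0],"jaw":0}
    - {"delta_pos":[0,0,0.12],"turn":[0,0,0],"jaw":0}
    - {"delta_pos":[0,0,0.06],"turn":[0,0,0],"jaw":0}
    - {"delta_pos":[0,0,0],"turn":[0,0,0],"jaw":0}

```text
clock: 7.03
tcp_pos: [458.3, -330.5, 45.1]
eef_rot: [-0.003, 0.749, -0.662, -0.001]
force: [0.3, -0.7, 0.4]
width: 0.503
```

```bash
python3 go.py 453.5 -337.8 47
```

```text
t 7.03 tcp [ 458.3 -330.5   45.1] F [ 0.3 -0.7  0.4] w 46.3
delta/120: [ 0.055  0.047 -0.016] turn/360: [-0.0006  0.0009  0.0022]
after-turn delta: [ 0.056  0.046 -0.016]
```

Call:
send_rows:
  series:
    - {"delta_pos":[0.055,0.047,-0.02],"turn":[-0.0006,0.0009,0.0022],"jaw":0}
    - {"delta_pos":[0,0,0],"turn":[0,0,0],"jaw":0.3}

```text
clock: 7.2
tcp_pos: [453.8, -337.0, 47.5]
eef_rot: [0.0, 0.745, -0.667, -0.0]
force: [1.0, -1.1, 1.0]
width: 0.447
```

```bash
python3 go.py 453.5 -337.8 47
```

```text
t 7.2 tcp [ 453.8 -337.    47.5] F [ 1.  -1.1  1. ] w 41.1
delta/120: [0.007 0.003 0.004] turn/360: [0.     0.     0.0002]
after-turn delta: [0.007 0.003 0.004]
```

Call:
send_rows:
  series:
    - {"delta_pos":[0.007,0.003,0],"turn":[0,0,0],"jaw":1}
    - {"delta_pos":[0,0,0],"turn":[0,0,0],"jaw":1}
    - {"delta_pos":[0,0,0],"turn":[0,0,0],"jaw":1}
    - {"delta_pos":[0,0,0],"turn":[0,0,0],"jaw":1}
    - {"delta_pos":[0,0,0],"turn":[0,0,0],"jaw":1}
  force: 20

```text
clock: 7.62
tcp_pos: [455.0, -339.4, 50.8]
eef_rot: [-0.0, 0.745, -0.667, 0.003]
force: [0.1, 0.4, -0.7]
width: 0.168
```

```bash
python3 go.py 453.5 -337.8 47
```

```text
t 7.62 tcp [ 455.  -339.4   50.8] F [ 0.1  0.4 -0.7] w 15.4
delta/120: [-0.015  0.011  0.032] turn/360: [-0.0006 -0.0005  0.    ]
after-turn delta: [-0.015  0.011  0.032]
```

Call:
send_rows:
  series:
    - {"delta_pos":[0,0,0],"turn":[-0.0006,-0.0005,0],"jaw":1}
    - {"delta_pos":[0,0,-0.1],"turn":[0,0,0],"jaw":1}
    - {"delta_pos":[0,0,-0.15],"turn":[0,0,0],"jaw":1}
    - {"delta_pos":[0,0,-0.15],"turn":[0,0,0],"jaw":1}
    - {"delta_pos":[0,0,-0.15],"turn":[0,0,0],"jaw":1}
    - {"delta_pos":[0,0,-0.1],"turn":[0,0,0],"jaw":1}
    - {"delta_pos":[0,0,0],"turn":[0,0,0],"jaw":1}
  force: 30

```text
clock: 8.2
tcp_pos: [454.9, -339.0, 135.0]
eef_rot: [0.0, 0.745, -0.667, -0.001]
force: [0.6, 0.7, -0.5]
width: 0.17
```

```bash
python3 go.py 492.7 72.9 125
```

```text
t 8.2 tcp [ 454.9 -339.   135. ] F [ 0.6  0.7 -0.5] w 15.6
delta/120: [-3.377 -0.691  0.086] turn/360: [0.0002 0.0002 0.0001]
after-turn delta: [-3.378 -0.688  0.083]
```

Call:
send_rows:
  series:
    - {"delta_pos":[-0.12,-0.025,0],"turn":[0,0,0],"jaw":1}
    - {"delta_pos":[-0.24,-0.049,0],"turn":[0,0,0],"jaw":1}
    - {"delta_pos":[-0.24,-0.049,0],"turn":[0,0,0],"jaw":1}
    - {"delta_pos":[-0.24,-0.049,0],"turn":[0,0,0],"jaw":1}
    - {"delta_pos":[-0.24,-0.049,0],"turn":[0,0,0],"jaw":1}
    - {"delta_pos":[-0.24,-0.049,0],"turn":[0,0,0],"jaw":1}
    - {"delta_pos":[-0.24,-0.049,0],"turn":[0,0,0],"jaw":1}
    - {"delta_pos":[-0.24,-0.049,0],"turn":[0,0,0],"jaw":1}
    - {"delta_pos":[-0.24,-0.049,0],"turn":[0,0,0],"jaw":1}
    - {"delta_pos":[-0.24,-0.049,0],"turn":[0,0,0],"jaw":1}
    - {"delta_pos":[-0.24,-0.049,0],"turn":[0,0,0],"jaw":1}
    - {"delta_pos":[-0.24,-0.049,0],"turn":[0,0,0],"jaw":1}
    - {"delta_pos":[-0.24,-0.049,0],"turn":[0,0,0],"jaw":1}
    - {"delta_pos":[0,0,0],"turn":[0,0,0],"jaw":1}

```text
clock: 9.37
tcp_pos: [479.1, 55.7, 128.9]
eef_rot: [0.003, 0.746, -0.666, -0.006]
force: [-0.5, 0.2, -1.0]
width: 0.163
```

```bash
python3 go.py 492.7 72.9 105
```

```text
t 9.37 tcp [479.1  55.7 128.9] F [-0.5  0.2 -1. ] w 15.0
delta/120: [-0.128 -0.131  0.199] turn/360: [0.002  0.0009 0.0005]
after-turn delta: [-0.13  -0.128  0.2  ]
```

Call:
send_rows:
  series:
    - {"delta_pos":[-0.065,-0.07,0.1],"turn":[0.002,0.0009,0.0005],"jaw":1}
    - {"delta_pos":[-0.065,-0.07,0.1],"turn":[0,0,0],"jaw":1}
    - {"delta_pos":[0,0,0.05],"turn":[0,0,0],"jaw":1}
    - {"delta_pos":[0,0,0],"turn":[0,0,0],"jaw":1}

```text
clock: 9.7
tcp_pos: [489.7, 79.0, 96.2]
eef_rot: [0.001, 0.748, -0.664, -0.002]
force: [-0.4, 0.3, -0.1]
width: 0.165
```

```bash
python3 go.py 494 72.9 90; python3 - <<'E'
from h import *
import cv2
t=r.capture("top")[:,:,::-1];s=r.capture("side")[:,:,::-1]
cv2.imwrite("pics/t2.png",t);cv2.imwrite("pics/s2.png",s)
f=lambda a,k:cv2.resize(a,None,fx=k,fy=k,interpolation=cv2.INTER_CUBIC)
a=f(t[215:270,240:290],8);b=f(s[195:250,225:275],8)
cv2.imwrite("pics/c2.png",np.hstack([a,b]))
E
```

```text
t 9.7 tcp [489.7  79.   96.2] F [-0.4  0.3 -0.1] w 15.2
delta/120: [ 0.055 -0.03   0.051] turn/360: [0.0006 0.0001 0.0014]
after-turn delta: [ 0.055 -0.03   0.051]
```

View pics/c2.png

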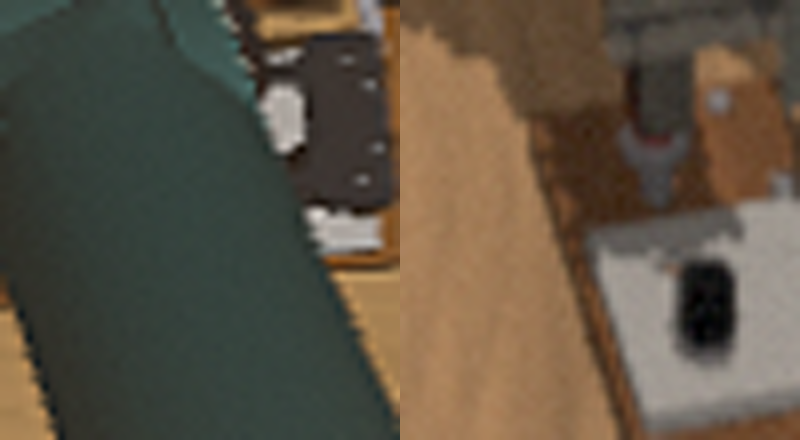

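```bash
python3 - <<'E'
from h import *
tcp=r.read_state()["tcp_pos"]; print(tcp)
def pc(P): return ((proj("side",P)[0]-[225,195]+.44)*8+[400,0]).round(1)
for d in(40,45,50): print(d,pc(tcp-[0,0,d]),pc(tcp-[3,0,d]),"collar centre",pc(tcp-[0,0,d-30.5]))
print("tcp",pc(tcp),"hole",pc([492.7,72.9,32]),"knobtop",pc([499,13,72]))
E
```

```text
[490.59437498  78.49855232  97.30583983]
40 [663.6 199.9] [655.6 200.7] collar centre [659.4 135. ]
45 [664.2 210.4] [656.3 211.2] collar centre [660.1 145.8]
50 [664.9 220.9] [657.  221.6] collar centre [660.8 156.5]
tcp [658.1 114.5] hole [673.9 261.2] knobtop [701.9 275.9]
```

Call:
send_rows:
  series:
    - {"delta_pos":[0.047,-0.036,0.03],"turn":[0.0006,0.0001,0.0014],"jaw":1}
    - {"delta_pos":[0,0,0.06],"turn":[0,0,0],"jaw":1}
    - {"delta_pos":[0,0,0],"turn":[0,0,0],"jaw":1}

```text
clock: 10.05
tcp_pos: [496.1, 70.8, 86.8]
eef_rot: [-0.001, 0.743, -0.669, 0.002]
force: [0.3, -0.1, -1.4]
width: 0.165
```

```bash
python3 go.py 495 73 78
```

```text
t 10.05 tcp [496.1  70.8  86.8] F [ 0.3 -0.1 -1.4] w 15.2
delta/120: [-0.019  0.008  0.074] turn/360: [-0.0006 -0.0001 -0.0008]
after-turn delta: [-0.019  0.007  0.074]
```

Call:
send_rows:
  series:
    - {"delta_pos":[-0.018,0.008,0.04],"turn":[-0.0006,0,-0.0008],"jaw":1}
    - {"delta_pos":[0,0,0.03],"turn":[0,0,0],"jaw":1}
    - {"delta_pos":[0,0,0],"turn":[0,0,0],"jaw":1}

```text
clock: 10.3
tcp_pos: [495.1, 71.3, 77.8]
eef_rot: [0.0, 0.744, -0.668, 0.001]
force: [-0.1, 0.1, -1.0]
width: 0.161
```

```bash
python3 go.py 495 73 70
```

```text
t 10.3 tcp [495.1  71.3  77.8] F [-0.1  0.1 -1. ] w 14.8
delta/120: [-0.014 -0.001  0.065] turn/360: [-0.     -0.0002 -0.0004]
after-turn delta: [-0.014 -0.001  0.065]
```

Call:
send_rows:
  series:
    - {"delta_pos":[-0.014,0,0.03],"turn":[0,0,0],"jaw":1}
    - {"delta_pos":[0,0,0.03],"turn":[0,0,0],"jaw":1}
    - {"delta_pos":[0,0,0.02],"turn":[0,0,0],"jaw":1}

```text
clock: 10.55
tcp_pos: [495.2, 73.2, 67.7]
eef_rot: [0.0, 0.744, -0.668, 0.001]
force: [0.5, 0.1, 0.9]
width: 0.162
```

```bash
python3 go.py 495 73 55
```

```text
t 10.55 tcp [495.2  73.2  67.7] F [0.5 0.1 0.9] w 14.9
delta/120: [0.001 0.002 0.106] turn/360: [-0.0001 -0.0002 -0.0004]
after-turn delta: [0.002 0.002 0.106]
```

Call:
send_rows:
  series:
    - {"delta_pos":[0,0,0.04],"turn":[0,0,0],"jaw":1}
    - {"delta_pos":[0,0,0.04],"turn":[0,0,0],"jaw":1}
    - {"delta_pos":[0,0,0.03],"turn":[0,0,0],"jaw":1}

```text
clock: 10.8
tcp_pos: [495.4, 73.5, 53.4]
eef_rot: [-0.0, 0.744, -0.668, 0.001]
force: [-0.1, 0.4, -0.5]
width: 0.166
```

```bash
python3 go.py 495 73 46
```

```text
t 10.8 tcp [495.4  73.5  53.4] F [-0.1  0.4 -0.5] w 15.2
delta/120: [0.004 0.004 0.062] turn/360: [-0.0002 -0.0002 -0.0004]
after-turn delta: [0.004 0.004 0.062]
```

Call:
send_rows:
  series:
    - {"delta_pos":[0,0,0.03],"turn":[0,0,0],"jaw":1}
    - {"delta_pos":[0,0,0.02],"turn":[0,0,0],"jaw":1}
    - {"delta_pos":[0,0,0.02],"turn":[0,0,0],"jaw":1}

```text
clock: 11.05
tcp_pos: [495.6, 73.7, 47.6]
eef_rot: [0.001, 0.744, -0.668, 0.001]
force: [-12.1, -2.4, 44.4]
width: 0.164
```

```bash
python3 go.py 495 73 46
```

```text
t 11.05 tcp [495.6  73.7  47.6] F [-12.1  -2.4  44.4] w 15.1
delta/120: [0.006 0.006 0.014] turn/360: [ 0.     -0.0005 -0.0003]
after-turn delta: [0.006 0.006 0.014]
```

Call:
send_rows:
  series:
    - {"delta_pos":[0,0,-0.005],"turn":[0,0,0],"jaw":0.35}
    - {"delta_pos":[0,0,0],"turn":[0,0,0],"jaw":0.35}
    - {"delta_pos":[0,0,0],"turn":[0,0,0],"jaw":0.35}
    - {"delta_pos":[0,0,0],"turn":[0,0,0],"jaw":0.35}

```text
clock: 11.38
tcp_pos: [496.9, 74.2, 49.6]
eef_rot: [0.0, 0.744, -0.668, 0.002]
force: [0.5, 0.6, 0.1]
width: 0.328
```

```bash
python3 go.py 494.5 73 120
```

```text
t 11.38 tcp [496.9  74.2  49.6] F [0.5 0.6 0.1] w 30.1
delta/120: [ 0.01   0.019 -0.586] turn/360: [-0.0005 -0.0006 -0.0002]
after-turn delta: [ 0.008  0.021 -0.586]
```

Call:
send_rows:
  series:
    - {"delta_pos":[0,0,-0.08],"turn":[0,0,0],"jaw":0.35}
    - {"delta_pos":[0,0,-0.15],"turn":[0,0,0],"jaw":0.35}
    - {"delta_pos":[0,0,-0.25],"turn":[0,0,0],"jaw":0.35}
    - {"delta_pos":[0,0.05,-0.3],"turn":[0,0,0],"jaw":0.35}
    - {"delta_pos":[0.1,0.1,-0.32],"turn":[0,0,0],"jaw":0.0}
    - {"delta_pos":[0.1,0.1,-0.32],"turn":[0,0,0],"jaw":-0.5}
    - {"delta_pos":[0.25,0.1,-0.2],"turn":[0,0,0],"jaw":-1}
    - {"delta_pos":[0.3,0,-0.2],"turn":[0,0,0],"jaw":-1}
    - {"delta_pos":[0.3,0,-0.2],"turn":[0,0,0],"jaw":-1}
    - {"delta_pos":[0.3,0,-0.15],"turn":[0,0,0],"jaw":-1}
    - {"delta_pos":[0.25,0,0],"turn":[0,0,0],"jaw":-1}
    - {"delta_pos":[0,0,0],"turn":[0,0,0],"jaw":-1}

```text
clock: 12.38
tcp_pos: [472.4, -122.5, 323.6]
eef_rot: [0.002, 0.747, -0.664, 0.003]
force: [-0.4, 0.0, -1.0]
width: 0.88
```

```bash
python3 go.py 610 -124 330 6.3;python3 go.py 610 -124 330 -173.7; python3 - <<'E'
from h import *
import cv2
print(r.read_state()["q"].round(2))
t=r.capture("top")[:,:,::-1];s=r.capture("side")[:,:,::-1]
cv2.imwrite("pics/t3.png",t);cv2.imwrite("pics/s3.png",s)
f=lambda a,k:cv2.resize(a,None,fx=k,fy=k,interpolation=cv2.INTER_CUBIC)
cv2.imwrite("pics/c3.png",np.hstack([f(t[165:265,200:300],4),f(s[165:265,230:330],4)]))
E
```

```text
t 12.38 tcp [ 472.4 -122.5  323.6] F [-0.4  0.  -1. ] w 80.9
delta/120: [ 0.147 -1.137 -0.051] turn/360: [ 0.0006 -0.001  -0.2488]
after-turn delta: [ 1.138  0.138 -0.054]
t 12.38 tcp [ 472.4 -122.5  323.6] F [-0.4  0.  -1. ] w 80.9
delta/120: [ 0.147 -1.137 -0.051] turn/360: [-0.001  -0.0006  0.2512]
after-turn delta: [-1.138 -0.138 -0.054]
[ 0.37  0.1  -0.21  1.84  0.03  1.2  -1.29]
```

View pics/c3.png

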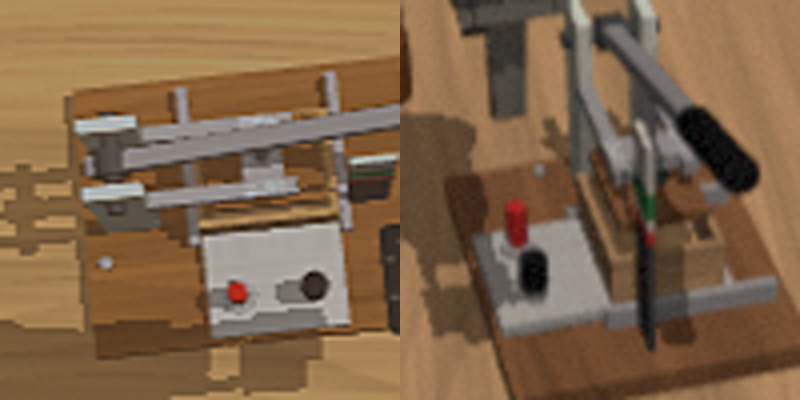

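Call:
send_rows:
  series:
    - {"delta_pos":[0,0,0],"turn":[0,0,-0.0178],"jaw":-1}
    - {"delta_pos":[0,0,0],"turn":[0,0,-0.0178],"jaw":-1}
    - {"delta_pos":[0,0,0],"turn":[0,0,-0.0178],"jaw":-1}
    - {"delta_pos":[0,0,0],"turn":[0,0,-0.0178],"jaw":-1}
    - {"delta_pos":[0,0,0],"turn":[0,0,-0.0178],"jaw":-1}
    - {"delta_pos":[0,0,0],"turn":[0,0,-0.0178],"jaw":-1}
    - {"delta_pos":[0,0,0],"turn":[0,0,-0.0178],"jaw":-1}
    - {"delta_pos":[0,0,0],"turn":[0,0,-0.0178],"jaw":-1}
    - {"delta_pos":[0,0,0],"turn":[0,0,-0.0178],"jaw":-1}
    - {"delta_pos":[0,0,0],"turn":[0,0,-0.0178],"jaw":-1}
    - {"delta_pos":[0,0,0],"turn":[0,0,-0.0178],"jaw":-1}
    - {"delta_pos":[0,0,0],"turn":[0,0,-0.0178],"jaw":-1}
    - {"delta_pos":[0,0,0],"turn":[0,0,-0.0178],"jaw":-1}
    - {"delta_pos":[0,0,0],"turn":[0,0,-0.0178],"jaw":-1}
    - {"delta_pos":[0,0,0],"turn":[0,0,0],"jaw":-1}

```text
clock: 13.73
tcp_pos: [465.0, -84.9, 314.5]
eef_rot: [-0.007, 0.993, 0.121, -0.01]
force: [-0.3, -0.0, 0.3]
width: 1.003
```

```bash
python3 go.py 610 -124 325 6.3; python3 - <<'E'
from h import *
print("pin head top",ray("top",(200+238/4-.4,165+292/4-.4),74),"side",ray("side",(230+116/4-.4,165+207/4-.4),72)); print(r.read_state()["q"].round(2))
E
```

```text
t 13.73 tcp [465.  -84.9 314.5] F [-0.3 -0.   0.3] w 92.2
delta/120: [ 1.093  0.605 -0.116] turn/360: [-0.0023  0.003   0.0212]
after-turn delta: [ 1.166  0.456 -0.087]
pin head top [492.52290358  72.16159632  74.        ] side [494.23064564  74.5130652   72.        ]
[ 0.43  0.1  -0.34  1.86  0.03  1.2   0.33]
```

Call:
send_rows:
  series:
    - {"delta_pos":[0,0,-0.1],"turn":[-0.0012,0.0015,0.0106],"jaw":-1}
    - {"delta_pos":[0,0,-0.05],"turn":[-0.0012,0.0015,0.0106],"jaw":-1}
    - {"delta_pos":[0.22,0.09,0],"turn":[0,0,0],"jaw":-1}
    - {"delta_pos":[0.22,0.09,0],"turn":[0,0,0],"jaw":-1}
    - {"delta_pos":[0.22,0.09,0],"turn":[0,0,0],"jaw":-1}
    - {"delta_pos":[0.22,0.09,0],"turn":[0,0,0],"jaw":-1}
    - {"delta_pos":[0,0,0],"turn":[0,0,0],"jaw":-1}

```text
clock: 14.32
tcp_pos: [575.1, -106.5, 330.3]
eef_rot: [-0.001, 0.999, 0.048, -0.003]
force: [-0.2, 0.5, -0.1]
width: 1.004
```

```bash
python3 go.py 610.3 -124 300 6.3
```

```text
t 14.32 tcp [ 575.1 -106.5  330.3] F [-0.2  0.5 -0.1] w 92.3
delta/120: [0.279 0.174 0.251] turn/360: [-0.0004  0.0009 -0.0023]
after-turn delta: [0.275 0.177 0.253]
```

Call:
send_rows:
  series:
    - {"delta_pos":[0.14,0.09,0.05],"turn":[-0.0004,0.0009,-0.0023],"jaw":-1}
    - {"delta_pos":[0.14,0.09,0.1],"turn":[0,0,0],"jaw":-1}
    - {"delta_pos":[0,0,0.05],"turn":[0,0,0],"jaw":-1}
    - {"delta_pos":[0,0,0],"turn":[0,0,0],"jaw":-1}

```text
clock: 14.65
tcp_pos: [610.9, -117.9, 303.2]
eef_rot: [-0.002, 0.999, 0.054, -0.002]
force: [-0.8, 0.4, 0.4]
width: 1.002
```

```bash
python3 go.py 610.3 -124 230 6.3
```

```text
t 14.65 tcp [ 610.9 -117.9  303.2] F [-0.8  0.4  0.4] w 92.2
delta/120: [-0.008  0.053  0.61 ] turn/360: [-0.0008  0.0007 -0.0003]
after-turn delta: [-0.01  0.05  0.61]
```

Call:
send_rows:
  series:
    - {"delta_pos":[-0.008,0.053,0.1],"turn":[-0.0008,0.0007,-0.0003],"jaw":-1}
    - {"delta_pos":[0,0,0.2],"turn":[0,0,0],"jaw":-1}
    - {"delta_pos":[0,0,0.2],"turn":[0,0,0],"jaw":-0.5}
    - {"delta_pos":[0,0,0.1],"turn":[0,0,0],"jaw":0}
    - {"delta_pos":[0,0,0],"turn":[0,0,0],"jaw":0}
    - {"delta_pos":[0,0,0],"turn":[0,0,0],"jaw":0}
  force: 20

```text
clock: 15.15
tcp_pos: [606.1, -116.9, 232.0]
eef_rot: [-0.001, 0.998, 0.055, -0.0]
force: [1.1, -0.0, 0.6]
width: 0.731
```

```bash
python3 go.py 610.3 -124 230 6.3
```

```text
t 15.15 tcp [ 606.1 -116.9  232. ] F [ 1.1 -0.   0.6] w 67.3
delta/120: [0.028 0.063 0.016] turn/360: [-0.0003  0.     -0.    ]
after-turn delta: [0.028 0.063 0.016]
```

Call:
send_rows:
  series:
    - {"delta_pos":[0.03,0.063,0.016],"turn":[0,0,0],"jaw":0.2}
    - {"delta_pos":[0,0,0],"turn":[0,0,0],"jaw":1}
    - {"delta_pos":[0,0,0],"turn":[0,0,0],"jaw":1}
    - {"delta_pos":[0,0,0],"turn":[0,0,0],"jaw":1}
    - {"delta_pos":[0,0,0],"turn":[0,0,0],"jaw":1}

```text
clock: 15.57
tcp_pos: [613.0, -124.5, 235.4]
eef_rot: [-0.0, 0.999, 0.054, 0.004]
force: [1.3, 0.3, 0.8]
width: 0.37
```

```bash
python3 go.py 610.3 -124 230 6.3
```

```text
t 15.57 tcp [ 613.  -124.5  235.4] F [1.3 0.3 0.8] w 34.0
delta/120: [-0.022 -0.006  0.045] turn/360: [ 0.     -0.0011 -0.0002]
after-turn delta: [-0.022 -0.006  0.045]
```

Call:
send_rows:
  series:
    - {"delta_pos":[-0.022,-0.006,0.045],"turn":[0,-0.0011,0],"jaw":1}
    - {"delta_pos":[0,0,0],"turn":[0,0,0],"jaw":1}
    - {"delta_pos":[0,0,0],"turn":[0,0,0],"jaw":1}

```text
clock: 15.82
tcp_pos: [611.4, -124.2, 230.8]
eef_rot: [0.0, 0.999, 0.054, 0.002]
force: [0.6, -0.3, 0.5]
width: 0.274
```

```bash
python3 go.py 610.3 -124 230 6.3
```

```text
t 15.82 tcp [ 611.4 -124.2  230.8] F [ 0.6 -0.3  0.5] w 25.2
delta/120: [-0.009 -0.002  0.007] turn/360: [ 0.0001 -0.0005 -0.0002]
after-turn delta: [-0.009 -0.002  0.007]
```

Call:
send_rows:
  series:
    - {"delta_pos":[-0.005,0.02,0.1],"turn":[0,0,0],"jaw":1}
    - {"delta_pos":[0,0.025,0.1],"turn":[0,0,0],"jaw":1}
    - {"delta_pos":[0,0.02,0.1],"turn":[0,0,0],"jaw":1}
    - {"delta_pos":[0,0.015,0.1],"turn":[0,0,0],"jaw":1}
    - {"delta_pos":[0,0,0],"turn":[0,0,0],"jaw":1}
  force: 40

```text
clock: 16.23
tcp_pos: [612.8, -135.2, 182.8]
eef_rot: [0.001, 0.999, 0.054, 0.003]
force: [0.6, 0.1, 4.9]
width: 0.273
```

```bash
cat > lev.py <<'E'
from h import *
s=r.read_state(); g=s["tcp_pos"]-[0,0,19]*np.array([1,1,-1])
p=R.from_euler("z",-.10944).apply(g-[590.68,53.35,0])
print(s["clock"],"press frame",p.round(1),"L",np.hypot(p[1]-110,p[2]-160).round(1),"lever",round(.3-np.arctan2(p[2]-160,110-p[1]),3),"F",s["force"].round(1),"w",s["width"]*92)
E
python3 lev.py; python3 go.py 612 -136 126 6.3
```

```text
16.2333 press frame [   1.4 -189.8  201.8] L 302.7 lever 0.161 F [0.6 0.1 4.9] w 25.142688226039205
t 16.23 tcp [ 612.8 -135.2  182.8] F [0.6 0.1 4.9] w 25.1
delta/120: [-0.011  0.005  0.474] turn/360: [ 0.0004 -0.001  -0.0002]
after-turn delta: [-0.008  0.006  0.474]
```

Call:
send_rows:
  series:
    - {"delta_pos":[0,0.005,0.09],"turn":[0,0,0],"jaw":1}
    - {"delta_pos":[0,0.005,0.09],"turn":[0,0,0],"jaw":1}
    - {"delta_pos":[0,0.005,0.09],"turn":[0,0,0],"jaw":1}
    - {"delta_pos":[0,0,0.09],"turn":[0,0,0],"jaw":1}
    - {"delta_pos":[0,0,0.02],"turn":[0,0,0],"jaw":1}

```text
clock: 16.65
tcp_pos: [613.2, -138.5, 139.1]
eef_rot: [0.002, 0.999, 0.054, 0.003]
force: [-0.8, 0.2, 7.0]
width: 0.272
```

```bash
python3 lev.py
```

```text
16.65 press frame [   1.5 -193.2  158.1] L 303.2 lever 0.306 F [-0.8  0.2  7. ] w 25.059366237431107
```

Call:
send_rows:
  series:
    - {"delta_pos":[-0.005,0,0.06],"turn":[0,0,0],"jaw":1}
    - {"delta_pos":[0,0,0.05],"turn":[0,0,0],"jaw":1}
    - {"delta_pos":[0,0,0],"turn":[0,0,0],"jaw":1}
    - {"delta_pos":[0,0,0],"turn":[0,0,0],"jaw":1}

```text
clock: 16.98
tcp_pos: [613.2, -138.4, 128.4]
eef_rot: [0.002, 0.999, 0.054, 0.003]
force: [-1.7, -1.0, 7.1]
width: 0.274
```

```bash
python3 lev.py; python3 - <<'E'
from h import *
import cv2
t=r.capture("top")[:,:,::-1];s=r.capture("side")[:,:,::-1]
f=lambda a,k:cv2.resize(a,None,fx=k,fy=k,interpolation=cv2.INTER_CUBIC)
cv2.imwrite("pics/c4.png",np.hstack([f(t[165:265,200:300],4),f(s[165:265,230:330],4)]))
E
python3 lev.py
```

```text
16.9833 press frame [   1.5 -193.   147.4] L 303.3 lever 0.342 F [-1.7 -1.   7.1] w 25.190586509377717
17.0833 press frame [   1.5 -193.1  147.6] L 303.4 lever 0.341 F [-2.4 -0.2  7.7] w 25.366498530911613
```

View pics/c4.png

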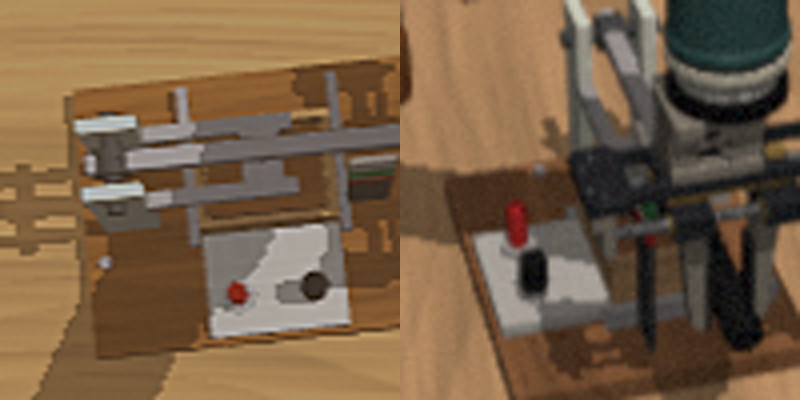

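Call:
send_rows:
  series:
    - {"delta_pos":[0,0,0.005],"turn":[0,0,0],"jaw":1}
    - {"delta_pos":[0,0,0],"turn":[0,0,0],"jaw":1}
    - {"delta_pos":[0,0,0],"turn":[0,0,0],"jaw":1}
    - {"delta_pos":[0,0,0],"turn":[0,0,0],"jaw":1}

```text
clock: 17.42
tcp_pos: [613.2, -138.5, 131.9]
eef_rot: [0.003, 0.999, 0.054, 0.003]
force: [-2.1, 0.5, 7.3]
width: 0.271
```

```bash
python3 lev.py; python3 - <<'E'
from h import *
print(np.abs(r.read_state()["dq"]).max(), r.job_done())
E
```

```text
17.4167 press frame [   1.5 -193.1  150.9] L 303.3 lever 0.33 F [-2.1  0.5  7.3] w 24.915330406590783
the job is handed in; nothing more can be done
0.022359148170591075 None
```

I finished the whole task and handed it in at about 17.4 s, with the gripper still holding the lever in the green band. No verdict was reported.

- **Tray:** I gripped the knob and pushed the tray until it met the stop at about 12 N. A picture afterwards put its hole within about 1 mm of the base hole.
- **Pin:** I lifted it from the stand and lowered it through the tray and base until the collar seated. The push reached about 44 N downward at that moment, then I eased off and released. Pictures show it upright with its collar on the plate, and the head lies within about 2 mm of the hole's axis. I did not measure how far above the table the foot is.
- **Lever:** I gripped the handle at 40 N and brought it down along its arc. The last reading, worked out from the arm's position, was 0.33 rad (green is 0.29 to 0.41). The spring pushed back with about 7.3 N, which fits the green band. The arm was almost still, with the fastest joint at 0.02 rad/s.

Checks that were incomplete or disagreed:
- **Drift:** while holding still, the arm crept by a few mm. In the last rows the lever eased from 0.34 to 0.33 rad, still inside the band.
- **Scale:** in the last picture the gripper partly hid the scale, so the angle rests on the arm's position and the force rather than on reading the bar.
- **Cup, bowl and jar:** the arm kept clear of all three, but I took no final picture to confirm they had not moved.

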